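Load the bit block in the steriliser and start it

ROBOT

A 6-joint arm with a two-finger parallel gripper is mounted at the origin on the work surface. World frame = base frame: x ahead of the robot, y to its left, z up, the work surface at z = 0. Lengths are in mm, angles in rad, forces in N, time in s.
With the tool pointing down it reaches from about 275 to 750 mm from the base axis. Payload 10.2 kg.
Tool frame: the origin (TCP) lies between the finger pads; the fingertips stand 17 mm ahead of it and the grasp point (between the pads) lies 2 mm behind it (tips_ahead is the distance from the TCP to the fingertips, in mm); z points along the fingers, y is the line along which they close (so a half turn about z gives the same grasp; the last joint's range is limited). The gripper opens to 85 mm and grips with 20 to 120 N. Pads are 22 mm wide; open, the fingers measure 114 mm over their backs; the gripper's body (76 mm by 85 mm) begins 54 mm behind the grasp point. The pads swing forward as they close: fully open they stand 13 mm farther back than shut.
Start: joints at [1.126, 0.313, 1.498, -0, 1.331, -0.223], TCP at [115.505, 512.142, 248.294] pointing down, gripper open.
Joint ranges: [-2.94, 2.94], [-0.97, 2.17], [0.19, 2.56], [-1.23, 4.37], [0.02, 3.11], [-2.88, 2.88]. Speed limits (rad/s): [2.39, 2.39, 3.01, 3.14, 3.14, 3.14].

INTERFACE

Orientations are given as a unit quaternion [w, x, y, z].
In Python, from rig import sense, capture, finish_job, boxes_of, tips_ahead gives the robot as it stands.
- The arm moves only by the tool drive_tool, never from a script. Its argument "commands" is text: rows parted by semicolons, each of 7 numbers parted by spaces: the shift along the world's x, y, z in units of 0.1 m (1.0 is 0.1 m), then the turn, a rotation vector about the world's x, y, z in units of pi/4 rad (1.0 is pi/4 rad), then the opening in per cent of the stroke, from 0 (shut) to 100 (fully open). A call has 1 to 20 rows; each row shifts and turns the commanded pose from where the row before left it; what a row does not reach is not made up. A row lasts 1/12 s, in which the tool goes at most 41.7 mm and 7.16 degrees, less where a joint would pass 70% of its speed; a pose out of reach is approached as far as the arm can. A call with a number of a shift or a turn outside -1 to 1 is refused whole. A call with a gripper value outside its range is refused whole. The fingers move at their own pace and stop on an object; "force" is the grip in N (left out, the last holds). Time passes only in rows, so rows that do not move let the fingers close. It gives the time, the measured TCP pose, the force, the opening and the grip force at its end, in the units of the state.
- sense(): the state, without advancing time (a new reading comes with each control period).
- capture(name): name is "side" or "top" or "wrist"; returns a dict with "pixels" (400x640x3 uint8, blue, green, red), "fov_y" (degrees; the focal length in pixels is half the picture's height over the tangent of half this angle, whatever the lens; pixels are square), "cx", "cy" (the principal point, pixels), "k1" (the pictures are not rectified: a ray, as slopes to the right and down, at radius r is drawn at 1 + k1 r^2 times it, then the intrinsics apply), "position" and "attitude" of the camera in the world; the wrist camera has in their place "tool_from_camera" (4x4, takes a point from camera to tool coordinates, whose origin is the TCP and whose axes are the flange's). Camera axes: x right, y down, z forward; pixel columns grow to the right and rows downward; lengths in mm; the calibration is good to about 2 mm. A picture is of the moment at which its call begins: read the wrist's pose just before it. There is no depth.
- finish_job(): hands the job in; it is judged then, once.
Trained networks look in a picture, given as the dict that the camera call returned (one of the last four; its "shot" number tells which), for a name from the list of things; names that differ only in an ending like _2 or _b are one class to them, and where a whole thing is asked for, a point or a joint stands for the part that bears it (a point fixed in the world has none). Each returns a list of dicts, best first, with "confidence" (0 to 1); they miss things now and then, are a little off and sometimes report something else, mostly with a low value. They report only what shows in the picture. A call takes as long as a camera call.
- boxes_of(picture, name): "position" ([column, row] in pixels, amid what is visible of it).
The state is a dict: "time_s": time; "joints": joint angles; "dq": joint speeds; "tau": joint torques, N m; "eef_pos": TCP position; "ee_rot": TCP orientation; "force": force on the tool from outside, world axes, zero at the start; "wrist_torque": the same for the moment, N m; "grip_width": opening from 0.0 (shut) to 1.0 (fully open); "grip_force": force on a finger pad.
Only numpy, scipy, OpenCV 4.12 (cv2) and the standard library are available. Lean on these libraries where they do the work, as an engineer would, in place of code of your own. Each camera call takes 0.05 s, during which the arm holds its last target. There are 200 camera calls.

TASK

Take the aluminium drill-bit block out of its slot in the pink organiser and, keeping it upright, lower it gently between the two walls of the white steriliser so that it rests centred on the sprung platform, lengthwise along the walls. Let go of it, then press the large start button fully down, keep it down for about two seconds and let it come right up again. Do not press the small stop button, do not press start before the block is in, and leave the polish bottles and the toe separator where they are.

Things in the scene. Friction and masses are not known exactly. Their poses are not given: they have to be found in the camera images.
- bit_block_center (a point): Centre of the loose aluminium bit block, a rectangular block 32 (its x) x 60 (its y) x 40 (its z, up) mm, about 0.2 kg, with two rows of four dark bits sunk in its top. The point is 20 mm above its underside. It stands in the organiser's slot and must stay upright; either end may go first into the steriliser.
- organiser: Fixed round pink organiser (disc of radius 112 mm, top 16 mm above the tile) in a bamboo tray (radius 130 mm, rim 16 mm high). Origin: disc centre at tile level, z up. The block's slot is centred at its (-40, 0) mm, the block's long side along its y. The bottles stand at x = +65 mm, y = -50, 0, +50 mm.
- slot (a point): Centre of the slot's floor in the organiser, 16 mm above the tile, axes as the organiser's. Upright pink cheeks, 44 mm high above this floor and 56 mm wide along x, stand 4 mm from both ends of the block (at y = -34 and +34 mm), so here the block can be gripped only by its two long sides (across its x, 32 mm).
- steriliser: Fixed white steriliser, base 150 mm along y, 15 mm high. Origin: below the bay, at tile level; x points from the console (robot side) to the back housing, z up. Console: x -120 to -60 mm, 50 mm high. Back housing: x +55 to +100 mm, 90 mm high. Both run over y = -75 to +75 mm.
- bay (a point): Centre of the empty platform's top, 40 mm above the tile, axes as the steriliser's. Two steel walls, inner faces at x = -21 and +21 mm (5 mm beside the block), 10 mm thick, 48 mm long along y, tops 86 mm above the tile: no room for fingers beside them. Both ends of y are open above the 15 mm base, so the block goes in held by its ends (across its y, 60 mm), its y along this y.
- platform (a joint): Sinking of the bay's sprung platform (36 x 44 mm, smaller than the block), m: 0 empty, 0.022 at its stop. Spring 110 N/m with slight preload: the block's own weight sinks it about 0.012 to 0.019 and it stays there.
- start_top (a point): Centre of the top of the large start button, a grey round cap 32 mm across on the console, at -90 mm along the bay's x and +35 mm along its y. It is pressed straight down.
- start (a joint): Start button's travel, m: 0 up, 0.006 fully down. Its spring takes about 4 N fully down and brings it up again when released.
- stop_top (a point): Centre of the top of the small stop button, a grey round cap 18 mm across on the same console, at -90 mm along the bay's x and -40 mm along its y. Not to be pressed.
- stop (a joint): Stop button's travel, m: 0 up, 0.006 fully down.
- bottle0_center (a point): Centre of a loose closed polish bottle in the organiser, 28 mm across, 56 mm tall. Bystander.
- bottle1_center (a point): Centre of a loose closed polish bottle in the organiser, 30 mm across, 60 mm tall. Bystander.
- bottle2_center (a point): Centre of a loose closed polish bottle in the organiser, 29 mm across, 52 mm tall. Bystander.
- separator_center (a point): Centre of the loose orange hard toe separator lying on the tile on the far side, 80 (x) x 36 (y) x 20 mm. Bystander. The tile between the organiser and the steriliser, nearer the robot, is clear for setting things down (tile top at height 0).

How it is judged (in metres and radians):
On the way, in this order (a step that is already met when the one before it is completed fails the run):
1. the bit block rests on the sunken platform between the walls, lengthwise, upright and let go (x of bit_block_center in the frame of bay between -0.008 and 0.008 m and y of bit_block_center in the frame of bay between -0.012 and 0.012 m and z of bit_block_center in the frame of bay below 0.014 m and value of joint platform above 0.008 m and angle between the y axis of bit_block_center and the y axis of bay, either way round below 0.17 rad and angle between bit_block_center's own z axis and vertical below 0.12 rad and contact force between the fingers and bit_block below 0.05 N and linear speed of bit_block below 0.03 m/s), for 0.3 s.
2. the start button is kept fully down for a second (value of joint start above 0.005 m and x of bit_block_center in the frame of bay between -0.008 and 0.008 m and y of bit_block_center in the frame of bay between -0.012 and 0.012 m and z of bit_block_center in the frame of bay below 0.014 m and value of joint platform above 0.008 m and angle between the y axis of bit_block_center and the y axis of bay, either way round below 0.17 rad and angle between bit_block_center's own z axis and vertical below 0.12 rad), for 1 s.
3. the start button is up again (value of joint start below 0.001 m), for 0.1 s.
At the end, for the whole second after the job is handed in: The block rests released and still on the platform (sunk 8 mm or more), within 8 mm of the bay's centre across the walls and 12 mm along them, within 0.17 rad of the walls, upright within 0.12 rad; start, after 1 s past 5 of its 6 mm, is up again (under 1 mm), stop also (all of step 1 and value of joint each of start, stop below 0.001 m); the robot touches nothing.
It fails at once if the stop button is pressed by more than 2 mm (value of joint stop above 0.002 m).
It fails at once if start is pressed by more than 3 mm while the block is not in the bay (value of joint start above 0.003 m and horizontal distance between bit_block_center and bay above 0.025 m).
It fails at once if the block is dropped into the bay (moves faster than 0.35 m/s between the walls) (horizontal distance between bit_block_center and bay below 0.025 m and z of bit_block_center in the frame of bay below 0.06 m and linear speed of bit_block above 0.35 m/s).
It fails at once if the bit block is tipped by more than 0.6 rad (angle between bit_block_center's own z axis and vertical above 0.6 rad).
It fails at once if a polish bottle or the toe separator is moved more than 20 mm or a bottle tipped (distance of any of bottle0_center, bottle1_center, bottle2_center, separator_center from where it was at the start of the episode above 0.02 m or angle between any of bottle0_center, bottle1_center, bottle2_center's own z axis and vertical above 0.4 rad).
It also fails if it takes over 72 s, if anything falls off the work surface, if the arm or the gripper's body presses on something with over 40 N, if the wrist force passes 120 N, or if a joint passes its speed limit or range.

## Working session

There is one attempt and no reset: what is moved stays moved. The work goes in short steps, Python scripts to look and compute and a tool call to move; the robot and the scene stay as the last step left them, time stands still between calls to the robot, and variables do not carry over. Pictures are saved under pics/ and viewed, at most 10 in all, crops included, and the job is handed in when it is done.

Besides the shell and the picture viewer there is one more tool, called after "Request:" as name(argument=value, ...) on one line, values as JSON. drive_tool: Moves the arm, as the interface text tells. Shifts and turns lie within -1 to 1; 1 stands for 0.1 m of shift or pi/4 rad of turn. Its arguments: {"type":"object","properties":{"commands":{"type":"string"},"force":{"type":"number"}},"required":["commands"]}

```bash
mkdir -p pics
cat > h.py <<'E'
import numpy as np, cv2
from scipy.spatial.transform import Rotation as R
from rig import sense, capture, finish_job, boxes_of, tips_ahead
def q2R(q): return R.from_quat([q[1],q[2],q[3],q[0]]).as_matrix()
def cam(p, s=None):
    if "tool_from_camera" in p:
        T=np.array(p["tool_from_camera"]); A=q2R(s["ee_rot"])
        return A@T[:3,:3], A@T[:3,3]+np.array(s["eef_pos"])
    a=np.array(p["attitude"]); 
    return (q2R(a) if a.size==4 else a.reshape(3,3)), np.array(p["position"])
def K(p):
    f=200/np.tan(np.radians(p["fov_y"])/2); return f
def ray(p,uv,s=None):
    f=K(p); d=np.array([(uv[0]-p["cx"])/f,(uv[1]-p["cy"])/f]); x=d.copy()
    for _ in range(20): x=d/(1+p["k1"]*(x@x))
    A,o=cam(p,s); v=A@np.r_[x,1]; return o,v
def atz(p,uv,z,s=None):
    o,v=ray(p,uv,s); return o+v*(z-o[2])/v[2]
def proj(p,X,s=None):
    A,o=cam(p,s); c=(np.atleast_2d(X)-o)@A; x=c[:,:2]/c[:,2:]
    x=x*(1+p["k1"]*(x**2).sum(1,keepdims=True)); return x*K(p)+[p["cx"],p["cy"]]
E
python3 - <<'E'
from h import *
s=sense(); print(s["eef_pos"],s["ee_rot"],s["force"],s["grip_width"],tips_ahead)
for n in ["top","side","wrist"]:
    s=sense();p=capture(n); cv2.imwrite(f"pics/{n}0.png",p["pixels"])
    print(n,{k:v for k,v in p.items() if k!="pixels"})
    for o,z in [("bit_block_center",36),("organiser",16),("steriliser",40),("bay",40),("start_top",55),("stop_top",55),("bottle0_center",45),("separator_center",10)]:
        for b in boxes_of(p,o)[:3]: print(o,np.round(b["position"],1),round(b["confidence"],2),np.round(atz(p,b["position"],z,s),1))
E
```

```text
[115.39001275 511.91126015 247.7395411 ] [-2.12278844e-04  1.10655607e-01  9.93858602e-01 -6.09676384e-04] [ 0.49202448 -0.1914056  -0.57474695] 1.0006422433728677 17.0
top {'fov_y': 43.65267756386483, 'cx': 314.155544804654, 'cy': 204.76352782681965, 'k1': -0.07439396526549512, 'position': array([ 446.20898434,   -8.47754711, 1130.18320216]), 'attitude': array([-0.06814678,  0.70465895, -0.70446404,  0.05042018]), 'shot': 1}
bit_block_center [421.2 224.4] 0.73 [ 587.3 -216.9   36. ]
organiser [414.  209.1] 0.69 [ 624.7 -205.5   16. ]
steriliser [238.9 222.6] 0.61 [591.3 185.7  40. ]
bay [239.7 220.2] 0.9 [596.6 184.1  40. ]
start_top [219.  255.6] 0.44 [517.2 224.6  55. ]
stop_top [252.5 258.4] 0.48 [511.4 151.5  55. ]
bottle0_center [436.1 173.8] 0.48 [ 699.5 -252.2   45. ]
separator_center [329.  165.2] 0.67 [728.6 -14.1  10. ]
side {'fov_y': 55.26140033608222, 'cx': 315.4703027000728, 'cy': 205.86632943579764, 'k1': -0.05308418752211106, 'position': array([ 131.66319209, -625.45693829,  561.67603591]), 'attitude': array([-0.46944841,  0.82584432, -0.2657263 ,  0.16428296]), 'shot
[... 317 characters left out ...]
op [381.  292.2] 0.68 [ 563.9 -268.6   55. ]
bottle0_center [417.5 266.2] 0.72 [ 693.3 -249.9   45. ]
bottle0_center [239.9 189.4] 0.63 [540.3 275.6  45. ]
separator_center [353.9 222.9] 0.57 [731.8  -4.3  10. ]
wrist {'fov_y': 62.702200003293775, 'cx': 318.234881564726, 'cy': 204.13525773453574, 'k1': 1.8077157374890836e-05, 'tool_from_camera': array([[ 4.34045274e-04, -9.61062155e-01, -2.76331948e-01,
         7.03342225e+01],
       [ 9.99998950e-01,  3.50942839e-05,  1.44868168e-03,
         7.12811319e-01],
       [-1.38257546e-03, -2.76332286e-01,  9.61061161e-01,
        -1.25828269e+02],
       [ 0.00000000e+00,  0.00000000e+00,  0.00000000e+00,
         1.00000000e+00]]), 'shot': 3}
```

Run:
```python
import cv2
a=cv2.imread("pics/top0.png")[140:290,190:490]; cv2.imwrite("pics/topc.png",cv2.resize(a,None,fx=2.6,fy=2.6,interpolation=cv2.INTER_CUBIC))
```

```text
(no output)
```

View pics/topc.png

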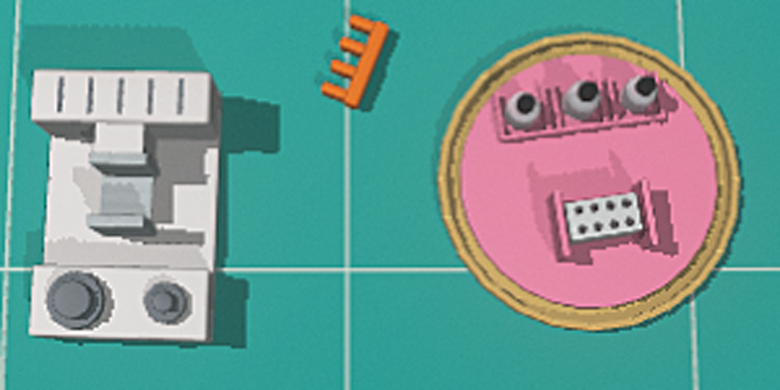

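View pics/side0.png

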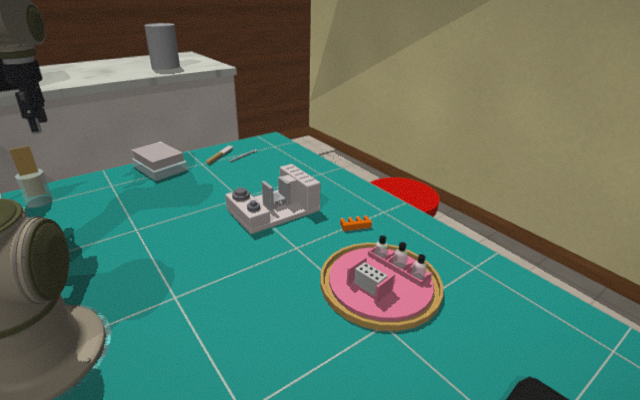

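The top view shows the steriliser on the left (bay at full-picture pixel about 239,213; start at 219,255; stop at 254,256). The organiser is on the right, with the block at about 421,223. The side view agrees. I'll look closer at the steriliser with the wrist camera first.

Request:
drive_tool(commands=".31 -.234 0 0 0 0 100;.31 -.234 0 0 0 0 100;.31 -.234 0 0 0 0 100;.31 -.234 0 0 0 0 100;.31 -.234 0 0 0 0 100;.31 -.234 0 0 0 0 100;.31 -.234 0 0 0 0 100;.31 -.234 0 0 0 0 100;.31 -.234 0 0 0 0 100;.31 -.234 0 0 0 0 100;.31 -.234 0 0 0 0 100;.31 -.234 0 0 0 0 100;.31 -.234 0 0 0 0 100;.31 -.234 0 0 0 0 100;0 0 0 0 0 0 100;0 0 0 0 0 0 100;0 0 0 0 0 0 100")

```text
time_s: 2.77
eef_pos: [549.1, 184.8, 248.1]
ee_rot: [-0.0, 0.111, 0.994, 0.0]
force: [-0.3, -0.0, 0.5]
grip_width: 1.002
grip_force: 0.0
```

Run:
```python
from h import *
import pickle
s=sense();p=capture("wrist"); cv2.imwrite("pics/w1.png",p["pixels"]); pickle.dump((s,p),open("w1.pkl","wb"))
print(s["eef_pos"],s["ee_rot"],np.abs(s["dq"]).max())
for o,z in [("steriliser",40),("bay",40),("start_top",60),("stop_top",60)]:
    for b in boxes_of(p,o)[:2]: print(o,np.round(b["position"],1),round(b["confidence"],2),np.round(atz(p,b["position"],z,s),1))
```

```text
[549.09314614 184.83321803 248.10792263] [-3.49162809e-04  1.10667651e-01  9.93857408e-01  3.83076349e-05] 0.02181259231077398
steriliser [332.9 224. ] 0.81 [599.5 190.9  40. ]
steriliser [213.9 334.8] 0.59 [705.2  23.2  40. ]
bay [331.9 225.9] 0.63 [601.3 189.4  40. ]
start_top [353.9 145.3] 0.74 [519.6 227.3  60. ]
stop_top [274.8 162.8] 0.54 [519.2 150.   60. ]
```

View pics/w1.png

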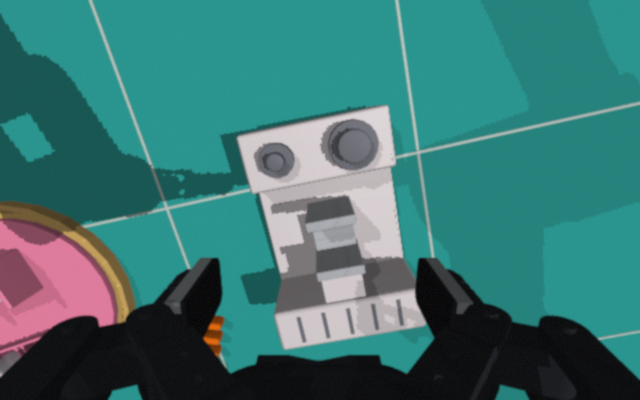

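The wrist view shows the steriliser squarely: console corners at (237,135) and (389,106), start at (353,145), stop at (275,161), walls near (331,210) and (340,270), and back housing corners at (417,289), (422,326) and (286,349). I'll fit its pose to these.

```bash
cat > fit.py <<'E'
from h import *
from scipy.optimize import least_squares
def place(t,L):
    c,s=np.cos(t[2]),np.sin(t[2]); L=np.array(L,float)
    return np.c_[t[0]+c*L[:,0]-s*L[:,1],t[1]+s*L[:,0]+c*L[:,1],L[:,2]]
def fit(p,s,L,uv,t0):
    r=least_squares(lambda t:(proj(p,place(t,L),s)-uv).ravel(),t0,x_scale=[1,1,.01],loss="soft_l1")
    return r.x,(proj(p,place(r.x,L),s)-uv)
E
python3 - <<'E'
from fit import *
import pickle
s,p=pickle.load(open("w1.pkl","rb"))
L=[(-120,-75,50),(-120,75,50),(-60,-75,50),(55,75,90),(100,75,90),(100,-75,90),(-90,35,58)]
uv=np.array([(237,135),(389,106),(253,192),(415,289),(424,326),(285,349),(353.5,145)])
t,r=fit(p,s,L,uv,[600,188,-.08]); print(t); print(np.round(r,1))
im=cv2.resize(p["pixels"][80:360,220:440],None,fx=2.1,fy=2.1,interpolation=cv2.INTER_CUBIC)
M=[(x,y,86) for x in(-31,-21,21,31) for y in(-24,24)]+[(x,y,50) for x in(-120,-60) for y in(-75,75)]+[(x,y,90) for x in(55,100) for y in(-75,75)]+[(-90,35,58),(-90,-40,58)]
for u in proj(p,place(t,M),s): cv2.circle(im,tuple(int(v) for v in (u-[220,80])*2.1),2,(0,0,255),-1)
cv2.imwrite("pics/w1m.png",im)
E
```

```text
[ 6.07923604e+02  1.88908855e+02 -3.96164026e-02]
[[-1.2 -1. ]
 [ 1.  -1.3]
 [-2.5  1.2]
 [ 5.5 -0. ]
 [ 0.8  2. ]
 [-5.5  1.6]
 [ 0.3 -0.2]]
```

View pics/w1m.png

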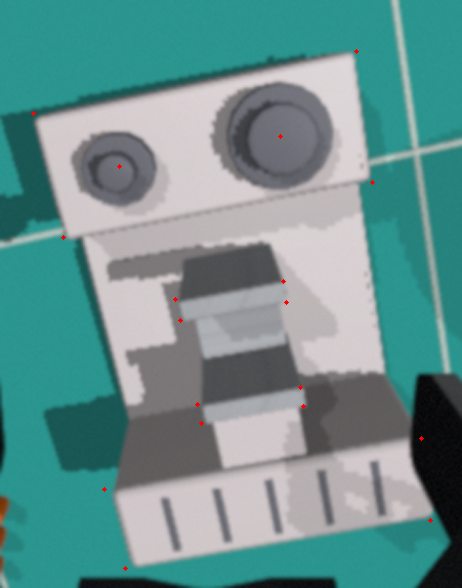

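Run:
```python
from fit import *
import pickle
s,p=pickle.load(open("w1.pkl","rb"))
L=[(-120,-75,50),(-120,75,50),(-60,75,50),(-60,-75,50),(55,-75,90),(100,-75,90),(-31,-24,86),(-31,24,86),(-21,24,86),(-21,-24,86),(21,-24,86),(21,24,86),(31,24,86),(31,-24,86)]
c=np.array([(36,117),(354,54),(370,180),(66,237),(115,491),(134,566),(178,302),(285,283),(287,302),(183,320),(203,405),(301,388),(305,405),(207,422)])
uv=c/2.1+[220,80]
for sel in (range(4),range(6,14),list(range(4))+list(range(6,14))):
    sel=list(sel); t,r=fit(p,s,[L[i] for i in sel],uv[sel],[600,188,-.08]); print(t,np.abs(r).max(0)); print(np.round(r,1).tolist())
    print(np.round(place(t,[(-90,35,58),(-90,-40,58)]),1))
```

```text
[ 6.08462253e+02  1.89462929e+02 -3.04856346e-02] [1.58602317 1.44151149]
[[-1.6, -0.4], [0.8, -1.1], [1.1, 0.8], [-0.7, 1.4]]
[[519.6 227.2  58. ]
 [517.3 152.2  58. ]]
[ 6.08254426e+02  1.89989634e+02 -2.85681116e-02] [1.16482156 1.01016332]
[[-0.1, -0.6], [-0.0, -1.0], [0.8, 0.0], [-0.3, 0.7], [-1.2, 0.0], [1.0, -0.5], [0.7, 0.6], [-1.1, 1.0]]
[[519.3 227.5  58. ]
 [517.1 152.6  58. ]]
[ 6.08313224e+02  1.89913539e+02 -2.81715544e-02] [1.41452005 1.51478727]
[[-1.4, -0.4], [1.0, -1.5], [1.4, 0.4], [-0.4, 1.4], [-0.2, -0.5], [-0.1, -0.9], [0.7, 0.1], [-0.4, 0.8], [-1.2, 0.1], [1.0, -0.5], [0.7, 0.6], [-1.1, 1.1]]
[[519.3 227.4  58. ]
 [517.2 152.5  58. ]]
```

Request:
drive_tool(commands=".037 -.332 0 0 0 -.156 100;.037 -.332 0 0 0 -.156 100;.037 -.332 0 0 0 -.156 100;.037 -.332 0 0 0 -.156 100;.037 -.332 0 0 0 -.156 100;.037 -.332 0 0 0 -.156 100;.037 -.332 0 0 0 -.156 100;.037 -.332 0 0 0 -.156 100;.037 -.332 0 0 0 -.156 100;.037 -.332 0 0 0 -.156 100;.037 -.332 0 0 0 -.156 100;0 0 0 0 0 0 100;0 0 0 0 0 0 100;0 0 0 0 0 0 100")

```text
time_s: 4.18
eef_pos: [590.2, -179.8, 248.4]
ee_rot: [-0.0, 0.706, 0.708, 0.0]
force: [-0.4, 1.1, 0.1]
grip_width: 1.002
grip_force: 0.0
```

Run:
```python
from h import *
import pickle
s=sense();p=capture("wrist"); pickle.dump((s,p),open("w2.pkl","wb"))
print(s["eef_pos"],s["ee_rot"],np.abs(s["dq"]).max(),s["joints"])
for o,z in [("bit_block_center",56),("organiser",16),("bottle0_center",45)]:
    for b in boxes_of(p,o)[:3]: print(o,np.round(b["position"],1),round(b["confidence"],2),np.round(atz(p,b["position"],z,s),1))
b=boxes_of(p,"bit_block_center")[0]["position"]; x0,y0=int(b[0])-100,int(b[1])-75; x0=max(x0,0);y0=max(y0,0); print(x0,y0)
cv2.imwrite("pics/w2.png",cv2.resize(p["pixels"][y0:y0+150,x0:x0+200],None,fx=4,fy=4,interpolation=cv2.INTER_CUBIC))
```

```text
[ 590.17953776 -179.83874047  248.3720636 ] [-1.08592710e-04  7.06090064e-01  7.08122022e-01  1.10774054e-04] 0.018644191844799457 [-4.85524605e-01  5.20072822e-01  1.19436037e+00  2.78475411e-04
  1.42730191e+00 -4.88438070e-01]
bit_block_center [316. 215.] 0.69 [ 588.1 -211.4   56. ]
organiser [350.5 185.3] 0.91 [ 626.4 -189.3   16. ]
bottle0_center [418.2 241.3] 0.68 [ 698.3 -244.4   45. ]
216 140
```

View pics/w2.png

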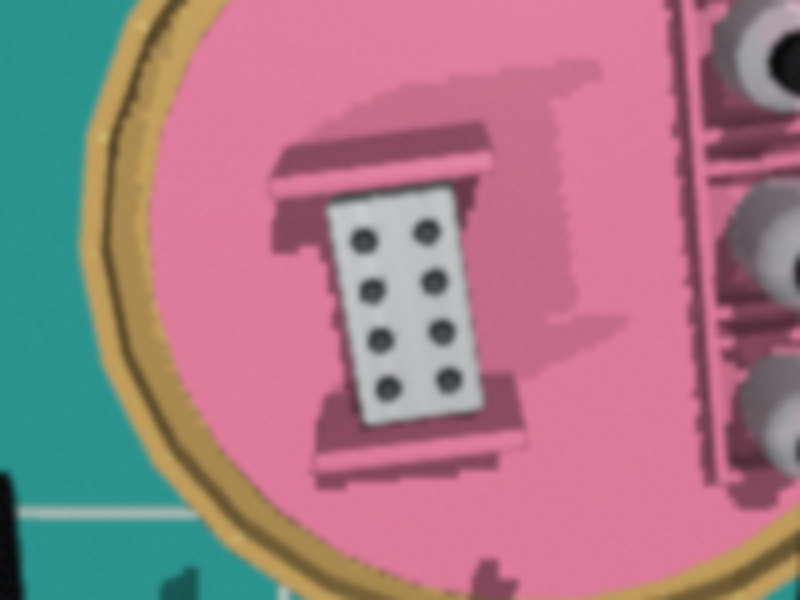

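The block's top shows clearly between its cheeks, with crop corners at (330,207), (452,186), (484,407) and (364,426). The bottles are well to the right, so fingers on the long sides have free room.

Run:
```python
from fit import *
import pickle
s,p=pickle.load(open("w2.pkl","rb"))
uv=np.array([(330,207),(452,186),(484,407),(364,426)])/4+[216,140]
L=[(-16,30,56),(16,30,56),(16,-30,56),(-16,-30,56)]
t,r=fit(p,s,L,uv,[588,-212,0]); print(t,np.round(r,1).tolist())
P=np.array([atz(p,u,56,s) for u in uv]); print(np.round(np.linalg.norm(np.roll(P,-1,0)-P,axis=1),1))
d=np.array([(363,240),(449,380),(427,232),(388,389)])/4+[216,140]
print("bits",np.mean([atz(p,u,56,s) for u in d],0))
A=q2R(s["ee_rot"]); print(A[:,1],np.degrees(np.arctan2(A[1,1],A[0,1])), np.degrees(t[2]))
```

```text
[ 5.90071271e+02 -2.13871955e+02  1.52112558e-01] [[-0.9, -0.5], [0.3, 0.1], [0.4, 0.4], [0.0, -0.1]]
[30.8 59.6 31.8 59.5]
bits [ 589.89646913 -214.46602494   56.        ]
[9.99995871e-01 2.87361861e-03 3.53062753e-06] 0.16464644465718328 8.715407589449736
```

Request:
drive_tool(commands="0 -.172 0 0 0 .095 100;0 -.172 0 0 0 .095 100;0 0 -.3 0 0 0 100;0 0 -.3 0 0 0 100;0 0 -.3 0 0 0 100;0 0 -.3 0 0 0 100;0 0 -.3 0 0 0 100;0 0 -.2 0 0 0 100;0 0 0 0 0 0 100;0 0 0 0 0 0 100;0 0 0 0 0 0 100")

```text
time_s: 5.35
eef_pos: [591.0, -215.2, 80.2]
ee_rot: [0.001, 0.652, 0.758, 0.0]
force: [-0.1, 0.3, 0.0]
grip_width: 1.004
grip_force: 0.0
```

Run:
```python
from h import *
s=sense();p=capture("wrist"); cv2.imwrite("pics/w3.png",p["pixels"])
print(s["eef_pos"],s["force"]); A=q2R(s["ee_rot"]); print(np.degrees(np.arctan2(A[1,1],A[0,1])))
```

```text
[ 591.02671885 -215.22781332   80.18002052] [-0.10200853  0.26971354  0.02206529]
8.650978518402088
```

View pics/w3.png

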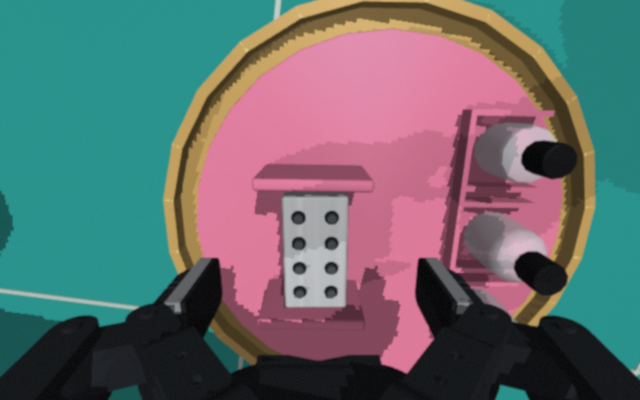

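The block sits square and midway between the open fingers (fingers at about 215 and 425, block centre at 315). Descend and grip.

Request:
drive_tool(commands="0 0 -.17 0 0 0 100;0 0 -.17 0 0 0 100;0 0 0 0 0 0 100;0 0 0 0 0 0 60;0 0 0 0 0 0 20;0 0 0 0 0 0 20;0 0 0 0 0 0 20;0 0 0 0 0 0 20;0 0 0 0 0 0 20;0 0 0 0 0 0 20;0 0 0 0 0 0 20;0 0 0 0 0 0 20", force=40)

```text
time_s: 6.4
eef_pos: [590.7, -215.3, 45.4]
ee_rot: [0.001, 0.652, 0.758, 0.0]
force: [-1.0, -0.5, 5.8]
grip_width: 0.372
grip_force: 41.6
```

Request:
drive_tool(commands="0 0 .1 0 0 0 20;0 0 .3 0 0 0 20;0 0 .3 0 0 0 20;0 0 .3 0 0 0 20;-.17 .29 0 0 0 -.057 20;-.17 .29 0 0 0 -.057 20;-.17 .29 0 0 0 -.057 20;-.17 .29 0 0 0 -.057 20;-.17 .29 0 0 0 0 20;-.17 .29 0 0 0 0 20;-.17 .29 0 0 0 0 20;0 0 -.2 0 0 0 20;0 0 -.3 0 0 0 20;0 0 -.3 0 0 0 20;0 0 -.2 0 0 0 20;0 0 -.06 0 0 0 20;0 0 0 0 0 0 20;0 0 0 0 0 0 20;0 0 0 0 0 0 20")

```text
time_s: 7.98
eef_pos: [472.1, -12.3, 39.7]
ee_rot: [0.001, 0.717, 0.697, 0.001]
force: [-0.6, -0.0, -2.0]
grip_width: 0.37
grip_force: 40.5
```

Run:
```python
from h import *
s=sense();p=capture("side"); cv2.imwrite("pics/s4.png",cv2.resize(p["pixels"][150:350,200:460],None,fx=3,fy=3))
print(s["eef_pos"],s["force"],s["grip_force"],s["grip_width"])
```

```text
[472.07414701 -12.31761005  39.72899791] [-0.60028019 -0.00977951 -2.00234121] 40.52426040172577 0.3700149203565999
```

View pics/s4.png

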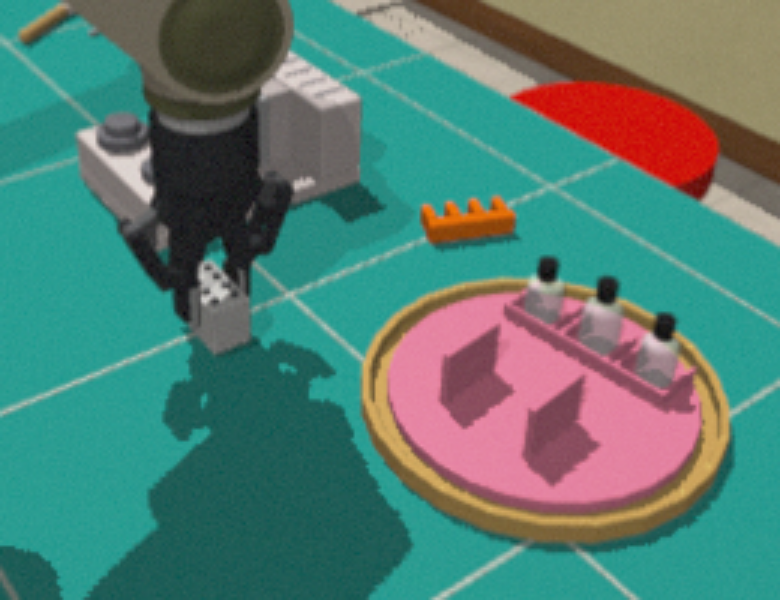

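The block is out of the slot, held upright just above the tile, and the bottles are undisturbed. I'll lower it to contact.

Request:
drive_tool(commands="0 0 -.04 0 0 0 20;0 0 -.04 0 0 0 20;0 0 -.01 0 0 0 20;0 0 0 0 0 0 20;0 0 0 0 0 0 20;0 0 0 0 0 0 20")

```text
time_s: 8.53
eef_pos: [471.2, -12.0, 29.4]
ee_rot: [-0.0, 0.717, 0.697, -0.0]
force: [-1.8, 0.1, 1.9]
grip_width: 0.369
grip_force: 40.9
```

Request:
drive_tool(commands="0 0 0 0 0 0 45;0 0 0 0 0 0 60;0 0 0 0 0 0 100;0 0 0 0 0 0 100;0 0 0 0 0 0 100;0 0 0 0 0 0 100;0 0 .1 0 0 0 100;0 0 .3 0 0 0 100;0 0 .3 0 0 0 100;0 0 .3 0 0 0 100;0 0 .2 0 0 0 100;0 0 0 0 0 0 100")

```text
time_s: 9.53
eef_pos: [472.9, -12.5, 153.9]
ee_rot: [0.003, 0.717, 0.697, 0.002]
force: [-0.1, -1.0, 0.4]
grip_width: 1.002
grip_force: 0.0
```

Request:
drive_tool(commands="0 0 0 0 0 .1538 100;0 0 0 0 0 .1538 100;0 0 0 0 0 .1538 100;0 0 0 0 0 .1538 100;0 0 0 0 0 .1538 100;0 0 0 0 0 .1538 100;0 0 0 0 0 .1538 100;0 0 0 0 0 .1538 100;0 0 0 0 0 .1538 100;0 0 0 0 0 .1538 100;0 0 0 0 0 .1538 100;0 0 0 0 0 .1538 100;0 0 0 0 0 .1538 100;0 0 0 0 0 0 100;0 0 0 0 0 0 100;0 0 0 0 0 0 100")

```text
time_s: 10.87
eef_pos: [471.1, -12.0, 149.3]
ee_rot: [-0.0, 0.016, 1.0, 0.0]
force: [0.5, 0.4, -0.4]
grip_width: 0.999
grip_force: 0.0
```

Run:
```python
from h import *
import pickle
s=sense();p=capture("wrist"); pickle.dump((s,p),open("w5.pkl","wb"))
A=q2R(s["ee_rot"]); print(s["eef_pos"],np.degrees(np.arctan2(A[1,1],A[0,1])),s["joints"][5],s["force"])
for b in boxes_of(p,"bit_block_center")[:2]: print(b, atz(p,b["position"],30,s))
b=proj(p,[471,-12,40],s)[0]; x0,y0=int(b[0])-100,max(0,int(b[1])-75); print(b,x0,y0)
cv2.imwrite("pics/w5.png",cv2.resize(p["pixels"][y0:y0+150,x0:x0+200],None,fx=4,fy=4,interpolation=cv2.INTER_CUBIC))
```

```text
[471.08440125 -12.02043986 149.2603733 ] 88.1324994018553 -1.81308283527178 [ 0.46847328  0.36906288 -0.36020724]
{'position': [320.0, 203.7], 'confidence': 0.67} [471.12649268  -9.53862676  30.        ]
[316.78911407 207.32124169] 216 132
```

View pics/w5.png

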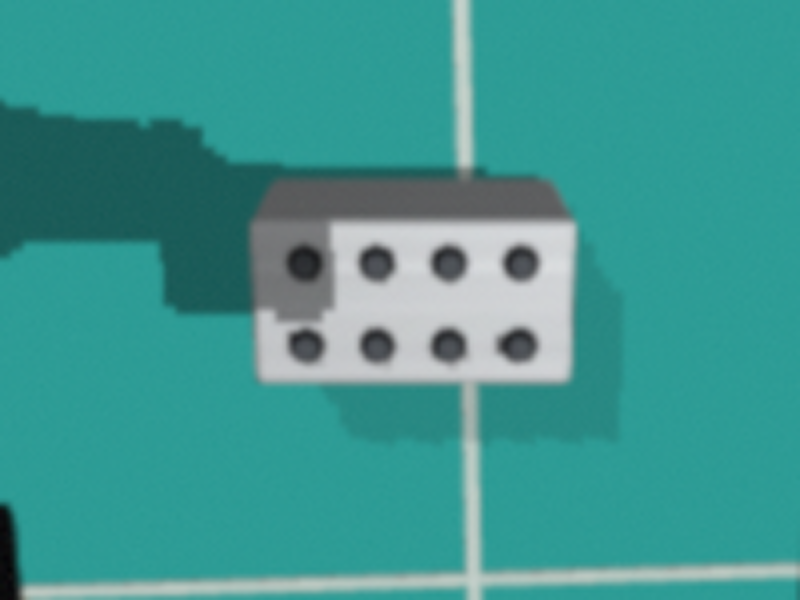

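The block stands upright on the tile, square to the tool, with crop corners (250,220) to (572,382). It is about 2 mm toward +y of the TCP. I'll regrip it by its ends.

Request:
drive_tool(commands="0 .02 -.2 0 0 0 100;0 0 -.3 0 0 0 100;0 0 -.3 0 0 0 100;0 0 -.25 0 0 0 100;0 0 -.14 0 0 0 100;0 0 0 0 0 0 100;0 0 0 0 0 0 100;0 0 0 0 0 0 85;0 0 0 0 0 0 60;0 0 0 0 0 0 50;0 0 0 0 0 0 50;0 0 0 0 0 0 50;0 0 0 0 0 0 50;0 0 0 0 0 0 50;0 0 0 0 0 0 50", force=40)

```text
time_s: 12.22
eef_pos: [472.0, -10.3, 31.6]
ee_rot: [0.001, 0.015, 1.0, -0.0]
force: [-0.5, -0.2, 4.9]
grip_width: 0.69
grip_force: 43.5
```

Request:
drive_tool(commands="0 0 .1 0 0 0 50;0 0 .3 0 0 0 50;0 0 .3 0 0 0 50;0 0 .3 0 0 0 50;0 0 .3 0 0 0 50;.195 .286 0 0 0 0 50;.195 .286 0 0 0 0 50;.195 .286 0 0 0 0 50;.195 .286 0 0 0 0 50;.195 .286 0 0 0 0 50;.195 .286 0 0 0 0 50;.195 .286 0 0 0 0 50;0 0 0 0 0 0 50;0 0 0 0 0 0 50;0 0 0 0 0 0 50;0 0 0 0 0 0 50")

```text
time_s: 13.55
eef_pos: [607.3, 189.3, 160.9]
ee_rot: [0.0, 0.015, 1.0, -0.0]
force: [-0.9, -0.0, -1.7]
grip_width: 0.692
grip_force: 44.5
```

Run:
```python
from h import *
import pickle
s=sense();p=capture("wrist"); pickle.dump((s,p),open("w6.pkl","wb"))
A=q2R(s["ee_rot"]); print(s["eef_pos"],np.degrees(np.arctan2(A[1,1],A[0,1])),s["force"],s["grip_width"])
cv2.imwrite("pics/w6.png",p["pixels"])
```

```text
[607.32816749 189.28296672 160.92985818] 88.28110161078168 [-0.93054529 -0.02211425 -1.65225037] 0.6915616182584977
```

View pics/w6.png

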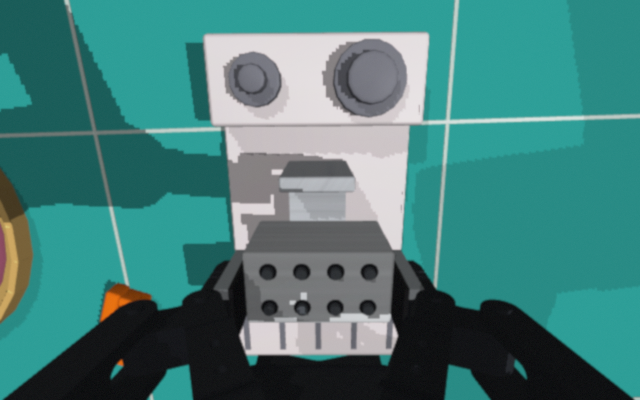

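The view shows the block held squarely: top corners (245,250), (392,248), (394,320), (246,322). The console corners are at (205,35), (428,33), (423,123), (214,125), and the near wall's top is at (281,178) to (354,190). I'll compare both poses in this picture.

Run:
```python
from fit import *
import pickle
s,p=pickle.load(open("w6.pkl","rb"))
L=[(-120,-75,50),(-120,75,50),(-60,75,50),(-60,-75,50),(-31,-24,86),(-31,24,86),(-21,24,86),(-21,-24,86)]
uv=np.array([(205,35),(428,33),(423,123),(214,125),(281,178),(354,177),(354,190),(280,191)],float)
for sel in (range(8),range(4,8)):
    sel=list(sel);t,r=fit(p,s,[L[i] for i in sel],uv[sel],[608,190,-.03]); print("ster",t,np.round(r,1).tolist())
z=s["eef_pos"][2]-31.6+40
t,r=fit(p,s,[(-16,-30,z),(-16,30,z),(16,30,z),(16,-30,z)],np.array([(245,250),(392,248),(394,320),(246,322)],float),[608,190,-.03]); print("block",t,np.round(r,1).tolist())
```

```text
ster [ 6.08309719e+02  1.89989784e+02 -2.11918025e-02] [[-3.8, -2.3], [3.3, -2.4], [0.8, 2.2], [-3.7, 2.1], [-2.3, -0.8], [2.0, -0.4], [1.6, 2.2], [-0.6, 1.8]]
ster [ 6.07972429e+02  1.89900156e+02 -1.60409548e-02] [[-2.7, -1.1], [1.6, -1.2], [1.3, 1.5], [-1.0, 1.5]]
block [ 6.05216410e+02  1.90756514e+02 -1.52427439e-02] [[-3.5, 0.4], [4.3, 0.3], [-1.7, -0.3], [1.6, -0.5]]
```

Request:
drive_tool(commands=".025 0 0 0 0 0 50;0 0 0 0 0 0 50;0 0 -.1 0 0 0 50;0 0 -.1 0 0 0 50;0 0 -.1 0 0 0 50;0 0 -.1 0 0 0 50;0 0 -.1 0 0 0 50;0 0 -.1 0 0 0 50;0 0 -.1 0 0 0 50;0 0 -.05 0 0 0 50;0 0 0 0 0 0 50;0 0 0 0 0 0 50")

```text
time_s: 14.6
eef_pos: [610.3, 190.2, 85.3]
ee_rot: [0.0, 0.015, 1.0, -0.0]
force: [-0.5, -0.4, -1.9]
grip_width: 0.69
grip_force: 44.5
```

Run:
```python
from h import *
s=sense();p=capture("wrist"); print(s["eef_pos"],s["force"],s["wrist_torque"])
cv2.imwrite("pics/w7.png",p["pixels"])
```

```text
[610.29128429 190.16949304  85.26158423] [-0.47236356 -0.41383065 -1.88747958] [-0.0053166  -0.02678517 -0.01004254]
```

View pics/w7.png

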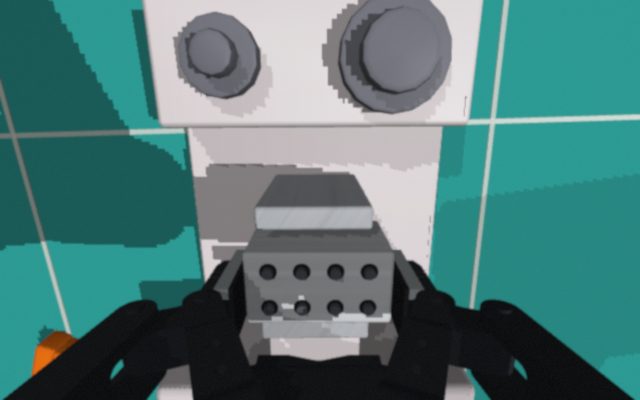

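The block is between the walls with no side force. I'll check its centring numerically from the edges: near wall rows 207 to 229, far wall outer edge row 336, block rows 250 to 321.

Run:
```python
from h import *
s=sense();p=capture("wrist")
for n,uv,z in [("nw out",(314,207),86),("nw in",(314,229),86),("fw out",(314,336),86),("blk near",(318,250),93.7),("blk far",(318,321),93.7),("wl",(255,229),86),("wr",(373,229),86),("bl",(245,250),93.7),("br",(392,250),93.7)]:
    print(n,np.round(atz(p,uv,z,s),1))
```

```text
nw out [577.6 190.4  86. ]
nw in [587.  190.1  86. ]
fw out [638.2 188.4  86. ]
blk near [592.8 191.5  93.7]
blk far [624.9 190.6  93.7]
wl [586.3 166.1  86. ]
wr [587.7 214.1  86. ]
bl [592.  163.1  93.7]
br [593.7 220.3  93.7]
```

Request:
drive_tool(commands="-.008 -.012 -.05 0 0 0 50;0 0 -.05 0 0 0 50;0 0 -.04 0 0 0 50;0 0 -.04 0 0 0 50;0 0 -.04 0 0 0 50;0 0 -.03 0 0 0 50;0 0 0 0 0 0 50;0 0 0 0 0 0 50;0 0 0 0 0 0 50")

```text
time_s: 15.45
eef_pos: [609.5, 189.0, 60.5]
ee_rot: [0.0, 0.015, 1.0, 0.0]
force: [-0.1, -0.3, -0.4]
grip_width: 0.692
grip_force: 44.6
```

Request:
drive_tool(commands="0 0 -.02 0 0 0 50;0 0 -.01 0 0 0 50;0 0 0 0 0 0 50;0 0 0 0 0 0 50;0 0 0 0 0 0 50")

```text
time_s: 15.87
eef_pos: [609.6, 189.0, 57.4]
ee_rot: [0.0, 0.015, 1.0, 0.0]
force: [0.2, 0.0, 0.0]
grip_width: 0.692
grip_force: 44.6
```

Weight is now carried by the platform. Release slowly, then rise.

Request:
drive_tool(commands="0 0 0 0 0 0 72;0 0 0 0 0 0 76;0 0 0 0 0 0 80;0 0 0 0 0 0 90;0 0 0 0 0 0 100;0 0 0 0 0 0 100;0 0 0 0 0 0 100;0 0 0 0 0 0 100;0 0 .05 0 0 0 100;0 0 .2 0 0 0 100;0 0 .3 0 0 0 100;0 0 .3 0 0 0 100;0 0 .3 0 0 0 100;0 0 0 0 0 0 100;0 0 0 0 0 0 100;0 0 0 0 0 0 100")

```text
time_s: 17.2
eef_pos: [609.0, 188.9, 171.6]
ee_rot: [-0.001, 0.015, 1.0, -0.0]
force: [0.6, 0.3, -0.6]
grip_width: 1.0
grip_force: 0.0
```

Run:
```python
from h import *
import pickle
s=sense();p=capture("wrist"); print(s["eef_pos"],s["force"]); pickle.dump((s,p),open("w8.pkl","wb"))
cv2.imwrite("pics/w8.png",p["pixels"])
```

```text
[609.00557713 188.91911788 171.61932637] [ 0.58117354  0.29951082 -0.64960664]
```

View pics/w8.png

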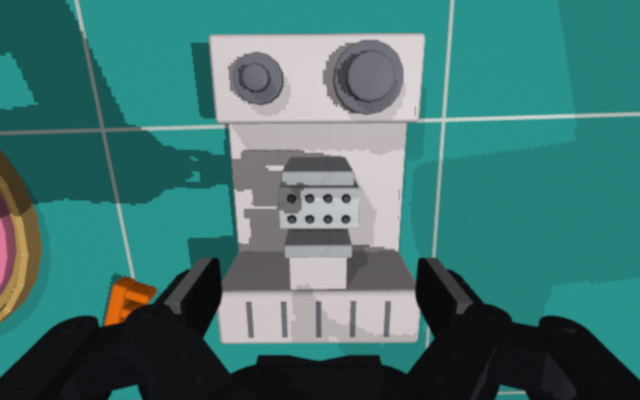

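The block rests level between the walls: its columns are 278–359 and the walls' 283–354, both centred on 318.5. That makes 11 pictures viewed, one over the limit of 10, so I'll view no more and work from numbers. Next is the start button.

Run:
```python
from h import *
import pickle
s,p=pickle.load(open("w8.pkl","rb"))
print("block far edge",atz(p,(318,228),66,s),"bits",np.mean([atz(p,u,66,s) for u in [(291,198),(346,198),(291,219),(346,219)]],0))
print("walls",atz(p,(318,184),86,s),atz(p,(318,255),86,s))
for z in (56,60,64): print("start",z,np.round(atz(p,(370,75),z,s),1))
for b in boxes_of(p,"start_top")[:2] if 0 else []: print(b)
print("cap width",atz(p,(348,75),60,s)[:2]-atz(p,(394,75),60,s)[:2])
A=q2R(s["ee_rot"]);print(np.degrees(np.arctan2(A[1,1],A[0,1])))
```

```text
block far edge [623.9187668  189.38793882  66.        ] bits [608.75357237 190.19521951  66.        ]
walls [585.807486   190.47799167  86.        ] [636.69591399 189.01180408  86.        ]
start 56 [516.9 228.3  56. ]
start 60 [517.2 227.7  60. ]
start 64 [517.6 227.1  64. ]
cap width [ -0.88711645 -31.11361039]
88.33608735357365
```

Request:
drive_tool(commands="-.3 .13 0 0 0 0 0;-.3 .13 0 0 0 0 0;-.3 .126 0 0 0 0 0;0 0 -.2 0 0 0 0;0 0 -.2 0 0 0 0;0 0 -.2 0 0 0 0;0 0 0 0 0 0 0;0 0 0 0 0 0 0;0 0 0 0 0 0 0;0 0 0 0 0 0 0;0 0 0 0 0 0 0;0 0 0 0 0 0 0")

```text
time_s: 18.25
eef_pos: [519.7, 227.6, 113.0]
ee_rot: [0.001, 0.015, 1.0, 0.0]
force: [-0.6, 0.7, -0.2]
grip_width: -0.001
grip_force: 0.0
```

Approach the cap in small steps until force shows.

Request:
drive_tool(commands="-.01 0 -.1 0 0 0 0;0 0 -.1 0 0 0 0;0 0 -.05 0 0 0 0;0 0 -.05 0 0 0 0;0 0 0 0 0 0 0;0 0 0 0 0 0 0")

```text
time_s: 18.75
eef_pos: [518.0, 227.5, 82.9]
ee_rot: [-0.001, 0.014, 1.0, -0.0]
force: [-7.3, -1.6, 12.8]
grip_width: -0.0
grip_force: 6.4
```

Request:
drive_tool(commands="0 0 -.03 0 0 0 0;0 0 -.02 0 0 0 0;0 0 0 0 0 0 0;0 0 0 0 0 0 0")

```text
time_s: 19.08
eef_pos: [518.2, 227.6, 82.1]
ee_rot: [0.0, 0.014, 1.0, -0.0]
force: [-21.9, -6.9, 50.7]
grip_width: -0.003
grip_force: 25.4
```

Bottomed out, with more force than needed. I'll ease back and hold.

Request:
drive_tool(commands="0 0 .04 0 0 0 0;0 0 0 0 0 0 0;0 0 0 0 0 0 0")

```text
time_s: 19.33
eef_pos: [518.7, 227.7, 82.8]
ee_rot: [0.001, 0.014, 1.0, 0.0]
force: [-5.9, -1.1, 17.8]
grip_width: 0.002
grip_force: 8.4
```

Request:
drive_tool(commands="0 0 0 0 0 0 0;0 0 0 0 0 0 0;0 0 0 0 0 0 0;0 0 0 0 0 0 0;0 0 0 0 0 0 0;0 0 0 0 0 0 0;0 0 0 0 0 0 0;0 0 0 0 0 0 0;0 0 0 0 0 0 0;0 0 0 0 0 0 0;0 0 0 0 0 0 0;0 0 0 0 0 0 0;0 0 0 0 0 0 0;0 0 0 0 0 0 0;0 0 0 0 0 0 0;0 0 0 0 0 0 0;0 0 0 0 0 0 0;0 0 0 0 0 0 0;0 0 0 0 0 0 0;0 0 0 0 0 0 0")

```text
time_s: 21.0
eef_pos: [518.7, 227.7, 82.8]
ee_rot: [0.001, 0.014, 1.0, 0.0]
force: [-5.7, -1.3, 17.1]
grip_width: 0.005
grip_force: 8.7
```

Release slowly, watching that the spring force follows. It should fall from about 4 N to 0 over 6 mm.

Request:
drive_tool(commands="0 0 .02 0 0 0 0;0 0 0 0 0 0 0;0 0 0 0 0 0 0;0 0 0 0 0 0 0")

```text
time_s: 21.33
eef_pos: [518.6, 227.6, 83.2]
ee_rot: [0.0, 0.015, 1.0, 0.0]
force: [0.6, 1.2, 3.8]
grip_width: 0.002
grip_force: 1.9
```

Request:
drive_tool(commands="0 0 .02 0 0 0 0;0 0 0 0 0 0 0;0 0 0 0 0 0 0;0 0 0 0 0 0 0")

```text
time_s: 21.67
eef_pos: [518.6, 227.6, 85.3]
ee_rot: [0.0, 0.015, 1.0, 0.0]
force: [1.2, 0.9, 2.2]
grip_width: 0.001
grip_force: 1.4
```

Request:
drive_tool(commands="0 0 .04 0 0 0 0;0 0 0 0 0 0 0;0 0 0 0 0 0 0;0 0 0 0 0 0 0")

```text
time_s: 22.0
eef_pos: [518.1, 227.4, 89.0]
ee_rot: [-0.0, 0.015, 1.0, -0.0]
force: [-0.5, -0.7, 0.9]
grip_width: 0.0
grip_force: 0.5
```

The spring force tracked 3.8, 2.2, 0.9 N over the 6 mm travel, so the button really was fully down and held. Now clear away and hand in after a numeric check.

Request:
drive_tool(commands="0 0 .1 0 0 0 0;0 0 .2 0 0 0 0;0 0 .3 0 0 0 0;0 0 .3 0 0 0 0;-.2 0 0 0 0 0 0;-.2 0 0 0 0 0 0;0 0 0 0 0 0 0;0 0 0 0 0 0 0;0 0 0 0 0 0 0;0 0 0 0 0 0 0")

```text
time_s: 22.83
eef_pos: [479.0, 227.4, 179.3]
ee_rot: [0.0, 0.015, 1.0, -0.0]
force: [1.1, 0.1, -0.5]
grip_width: 0.002
grip_force: 0.0
```

Run:
```python
from h import *
s=sense();print(s["eef_pos"],s["force"])
for n in("top","wrist"):
    s=sense();p=capture(n)
    for o,z in(("bit_block_center",66),("bay",86)): 
        b=boxes_of(p,o)[:1]; print(n,o,[(np.round(atz(p,x["position"],z,s),1),x["confidence"]) for x in b])
print(finish_job())
```

```text
[479.03519326 227.43816969 179.3159251 ] [ 1.07193426  0.06795919 -0.45217059]
top bit_block_center [(array([602.4, 181.1,  66. ]), 0.58)]
top bay [(array([576.8, 164.1,  86. ]), 0.91)]
wrist bit_block_center [(array([509.6, 227.2,  66. ]), 0.37)]
wrist bay [(array([496.1, 187.5,  86. ]), 0.7)]
the job is handed in; nothing more can be done
None
```

The job is handed in, with no verdict returned: the block was released upright within about 1 mm of the bay centre, and start was held fully down about 2 s and came back up; the network readings just before hand-in were too scattered to confirm the block's position again, and I viewed 11 pictures against the limit of 10.

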